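Prop the cutter's guard flap and take out the finished border block

ROBOT

A 6-joint arm with a two-finger parallel gripper is mounted at the origin on a cart in front of the work surface, level with it; the furniture and walls round the work are solid. World frame = base frame: x ahead of the robot, y to its left, z up, the work surface at z = 0. Lengths are in m, angles in rad, forces in N, time in s.
With the tool pointing down it reaches from about 0.35 to 0.975 m from the base axis. Payload 4.9 kg.
Tool frame: the origin (TCP) lies midway between the tips of the shut fingers; the grasp point (between the pads) lies 19 mm behind it; x points along the fingers, z is the direction in which the jaws open and shut, and the axes are right-handed (so a half turn about x gives the same grasp; the last joint's range is limited). The gripper opens to 85 mm and grips with 20 to 120 N. Pads are 22 mm wide; open, the fingers measure 114 mm over their backs; the gripper's body (76 mm by 85 mm) begins 54 mm behind the grasp point. The pads swing forward as they close: fully open they stand 13 mm farther back than shut.
Start: joints at [-1.292, 0.053, 1.613, -0, 1.476, -0.119], TCP at [0.242, -0.576, 0.231] pointing down, gripper open.
Joint ranges: [-3.01, 3.01], [-1.01, 2.22], [0.06, 2.58], [-1.02, 4.17], [0.09, 2.62], [-3.14, 3.14]. Speed limits (rad/s): [2.57, 2.57, 3.14, 3.14, 3.14, 3.14].

INTERFACE

Orientations are given as a unit quaternion [w, x, y, z].
In Python, from plant import state, cams, workorder, nets gives the robot as it stands.
- The arm moves only by the tool play_rows, never from a script. Its argument "motion" is a list of rows, each a list of 3 entries, a list of its own where there are three numbers: the closure, from -1 (fully open) to 1 (shut), then the shift along the world's x, y, z in m, then the turn about the world's z in rad. A call has 1 to 5 rows; each row is the pose to reach, as a shift and turn from the pose commanded when the call began; what a row does not reach only later rows make up. A row lasts 1/10 s, in which the tool goes at most 50 mm and 8.59 degrees, less where a joint would pass 70% of its speed; a pose out of reach is approached as far as the arm can. A call with a gripper value outside its range is refused whole. The fingers move at their own pace and stop on an object; the grip force is fixed at half the most. Time passes only in rows, so rows that repeat a pose let the fingers close. It gives the time, the measured TCP pose, the force and the opening at its end, in the units of the state.
- state(): the state, without advancing time (a new reading comes with each control period).
- cams.grab_frame(name): name is "scene" or "top" or "wrist"; returns (picture, depth): 400x640x3 uint8, red, green, blue; 400x640 float32, m along the optical axis (not along the pixel's ray), 0 where there is no reading.
- cams.camera_info(name): a dict with "K" (3x3 intrinsics, pixels), "rvec" (rotation vector, rad) and "tvec" (3), from world to camera coordinates, as OpenCV has them. Camera axes: x right, y down, z forward; pixel columns grow to the right and rows downward; lengths in m; the calibration is good to about 2 mm. A picture is of the moment at which its call begins: read the wrist's pose just before it. camera_info takes no time and is no camera call; for the wrist camera it gives the pose at the moment of the call.
- workorder.job_done(): hands the job in, once; it reports no verdict.
Trained networks look in the newest picture that a camera, given by its name, has taken for a name from the list of things; names that differ only in an ending like _2 or _b are one class to them, and where a whole thing is asked for, a point or a joint stands for the part that bears it (a point fixed in the world has none). Each returns a list of dicts, best first, with "score" (0 to 1); they miss things now and then, are a little off and sometimes report something else, mostly with a low value. They report only what shows in the picture. A call takes as long as a camera call.
- nets.recognise(camera, target): "at" ([x, y, z] in m, in world coordinates, good to about 4 mm: the middle of the surface that is visible of it).
- nets.landmark_of(camera, target): "at" ([x, y, z] in m, in world coordinates, good to about 4 mm: a listed point, or the origin of a listed thing).
The state is a dict: "time": time; "joint_pos": joint angles; "joint_vel": joint speeds; "joint_efforts": joint torques, N m; "tool_pos": TCP position; "tool_rot": TCP orientation; "contact_force": force on the tool from outside, world axes, zero at the start; "ft_torque": the same for the moment, N m; "gripper_width": opening from 0.0 (shut) to 1.0 (fully open).
Only numpy, scipy, OpenCV 4.12 (cv2) and the standard library are available. Lean on these libraries where they do the work, as an engineer would, in place of code of your own. Each camera call takes 0.05 s, during which the arm holds its last target.

TASK

The border block in the small block-cutting machine is finished: lay it flat, carved face up, in the wooden tray. First raise the machine's guard flap by its bar handle and prop it: swing the stay on the flap's right edge over towards the front and down until its notch sits on the pin in the machine's side, and only then reach under the flap for the block. Leave the flap propped and the two loose blocks beyond the tray (one round, one small) where they are.

Things in the scene. Friction and masses are not known exactly. Their poses are not given: they have to be found in the camera images.
- cutter: Grey block-cutting machine, 305 x 200 mm on plan, fixed. Origin on the table top below the flap's hinge axis, halfway across; x to the machine's back, y to its left seen from the front, z up. Drive housing behind: x 0 to 0.10, top z 0.134, dust spigot to z 0.170 at (0.06, 0.055). Cheeks 12 mm thick, outer faces y +/-0.100, tops from z 0.093 in front to 0.135 at the hinge. Front wall x -0.200, to z 0.093.
- bed (a point): Middle of the cutting bay's bed, at (-0.115, 0, 0.045) in the machine's frame, axes as the machine's. Bay inside: x -0.188 to 0, y +/-0.088 (machine's frame). Two 8 mm dowel stops behind the block (x -0.102, y -0.057 and 0.033) and a stop bar at its right end (y -0.078), all to z 0.057. Parked spindle in the back left corner: x over -0.058, y 0.03 to 0.08, to z 0.117. Flap up: free above the bay forward of x -0.03.
- flap_hinge (a point): Middle of the flap's hinge axis (along the machine's y), at (0, 0, 0.140) in the machine's frame; axes as the machine's.
- guard_flap (a joint): Guard flap: clear window in a grey frame, 195 mm long, 200 wide, 8 thick, about 0.4 kg, hinged at its back edge. 0 = shut (sloping 0.209 rad down to the front); grows as its front edge rises; stop at 1.763 rad (1 degree short of vertical). Stiff hinge: it stays where left above about 1.45 rad, sinks shut below. Propped it stands at 1.63 to 1.73 rad. Lifting takes about 4 N at the handle.
- flap_handle (a point): Middle of the flap's bar handle: round steel bar, 10 mm thick, along the machine's y, 80 mm free between its posts, 165 mm from the hinge axis, 42 mm off the flap's mid-plane on its outer side (33 mm gap to the flap). Axes are the flap's: -x from hinge to free edge, z out of the outer face. With the flap up the bar is 39 mm behind the hinge axis, the flap in front of it. It may turn between the fingers.
- prop_stay (a joint): Prop stay: flat steel arm, 6 mm thick, 12 wide, 152 from pivot to end, on the flap's right edge (machine's y -0.105 to -0.111). 0 = folded along the flap's edge towards its free edge; grows as it swings to the flap's inner side: flap up, from pointing up, over to the front, then down. 2.27 to 2.35 rad when seated on the pin. Slightly stiff: stays where left (under 1 N at the knob); pressing home takes up to 10 N.
- stay_pivot (a point): The stay's pivot on the flap: 45 mm from the hinge axis, in the flap's mid-plane, in the stay's plane (machine's y -0.108); the pivot axis is along the machine's y. Axes are the flap's.
- stay_knob (a point): Middle of the stay's round black knob: 14 mm thick, 38 mm long, standing out to the machine's right (along its y, middle at machine's y -0.130), 142.5 mm from the stay's pivot. It may turn between the fingers. Axes are the stay's: -x from pivot to end, -z to the notch's mouth. With the stay home it is 23 mm beyond the pin, at about z 0.079.
- stay_notch (a point): Seat of the notch in the stay, on the line pivot to knob, 120.5 mm from the pivot. The notch is 11 mm wide, straight for 8 mm, its mouth flared at 45 degrees to 29 mm. Home, this point lies within about 3 mm of prop_pin.
- prop_pin (a point): Steel pin, 8 mm thick, standing level out of the machine's right cheek at (-0.085, -0.108, 0.095) in the machine's frame and ending flush with the seated stay's outer face (y -0.112); the point lies in the stay's plane.
- border_block: The finished border printing block: wood, 30 x 119 x 36 mm (x, y, z), about 0.09 kg, pale carved face on top; origin at the centre of its underside, z up. It lies loose on the bed, long side along the machine's y, centred near (-0.127, -0.010) in the machine's frame.
- tray: Shallow wooden tray with grey felt, 120 x 172 mm outside (x, y), walls 6 mm thick and 28 mm high, inside 108 x 160 mm, floor at z 0.006; fixed; origin at the centre of its underside, long side along its y.
- round_block: Round inked printing block, 66 mm across, 36 mm high, loose bystander; origin under its centre.
- small_block: Small inked printing block, 40 x 27 x 34 mm, loose bystander; origin under its centre.

How it is judged:
By the outcome, as a careful person would: the job done as asked, in the order asked, and still so for the second after the job is handed in, with the robot touching nothing.
It also fails if it takes over 61 s, if anything falls off the work surface, if the arm or the gripper's body presses on something with over 40 N, if the wrist force passes 120 N, or if a joint passes its speed limit or range.

## Working session

There is one attempt and no reset: what is moved stays moved. The work goes in short steps, Python scripts to look and compute and a tool call to move; the robot and the scene stay as the last step left them, time stands still between calls to the robot, and variables do not carry over. Pictures are saved under pics/ and viewed, and the job is handed in when it is done.

Besides the shell and the picture viewer there is one more tool, called as name(argument=value, ...) on one line, values as JSON. play_rows: Moves the arm, as the interface text tells. Its arguments: {"type":"object","properties":{"motion":{"type":"array","items":{"type":"array"}}},"required":["motion"]}

```bash
ls; mkdir -p pics
cat > h.py <<'E'
import numpy as np, cv2
from plant import state, cams, workorder, nets
def snap(n,f):
    im,d=cams.grab_frame(n); cv2.imwrite('pics/'+f,im[:,:,::-1]); np.save('pics/'+f[:-4]+'.npy',d); return im,d
def cam(n):
    c=cams.camera_info(n); R,_=cv2.Rodrigues(np.array(c['rvec'],float)); return np.array(c['K']),R,np.array(c['tvec'],float).ravel()
def px2w(n,u,v,z):
    K,R,t=cam(n); p=np.linalg.inv(K)@np.array([u,v,1.])*z; return R.T@(p-t)
def w2px(n,p):
    K,R,t=cam(n); q=K@(R@np.array(p)+t); return q[:2]/q[2]
E
python3 - <<'E'
from h import *
s=state();print({k:np.round(v,3).tolist() for k,v in s.items()})
for n in ['scene','top']:
    snap(n,n+'0.png'); K,R,t=cam(n); print(n,K.round(1).tolist(),(-R.T@t).round(3),R.round(2).tolist())
    for g in ['cutter','bed','flap_hinge','flap_handle','stay_pivot','stay_knob','stay_notch','prop_pin','border_block','tray']:
        r=nets.landmark_of(n,g); print(g,[(np.round(x['at'],3).tolist(),round(x['score'],2)) for x in r[:2]])
E
```

```text
pics
{'time': 0.0, 'joint_pos': [-1.292, 0.053, 1.614, -0.0, 1.476, -0.119], 'joint_vel': [-0.001, 0.001, 0.001, -0.001, 0.002, -0.001], 'joint_efforts': [0.003, -39.368, -37.017, -0.0, 0.007, -0.0], 'tool_pos': [0.242, -0.576, 0.23], 'tool_rot': [0.588, 0.392, 0.59, -0.391], 'contact_force': [-0.645, -1.044, 0.613], 'ft_torque': [0.041, -0.024, 0.057], 'gripper_width': 1.003}
scene [[383.5, 0.0, 317.9], [0.0, 383.5, 197.3], [0.0, 0.0, 1.0]] [0.048 0.441 0.721] [[-0.45, -0.9, -0.01], [-0.63, 0.32, -0.7], [0.63, -0.31, -0.71]]
cutter [([0.564, 0.286, -0.0], 0.67)]
bed []
flap_hinge [([0.565, 0.288, 0.139], 0.97)]
flap_handle [([0.407, 0.21, 0.146], 0.85)]
stay_pivot [([0.566, 0.168, 0.129], 0.71)]
stay_knob [([0.458, 0.091, 0.079], 0.54)]
stay_notch [([0.468, 0.12, 0.093], 0.81), ([0.738, 0.083, 0.002], 0.56)]
prop_pin []
border_block []
tray [([0.568, 0.024, 0.002], 0.84)]
top [[495.7, 0.0, 321.8], [0.0, 495.7, 198.7], [0.0, 0.0, 1.0]] [0.397 0.178 1.087] [[0.01, -1.0, 0.02], [-0.99, -0.02, -0.16], [0.16, -0.02, -0.99]]
cutter [([0.562, 0.282, -0.003], 0.63)]
bed []
flap_hinge [([0.566, 0.285, 0.141], 0.77)]
flap_handle [([0.408, 0.213, 0.147], 0.69)]
stay_pivot [([0.565, 0.171, 0.132], 0.64)]
stay_knob [([0.456, 0.095, 0.086], 0.93)]
stay_notch [([0.468, 0.118, 0.09], 0.75)]
prop_pin [([0.529, 0.152, 0.094], 0.57)]
border_block []
tray [([0.689, 0.133, -0.0], 0.59), ([0.571, 0.022, -0.002], 0.57)]
```

View pics/scene0.png

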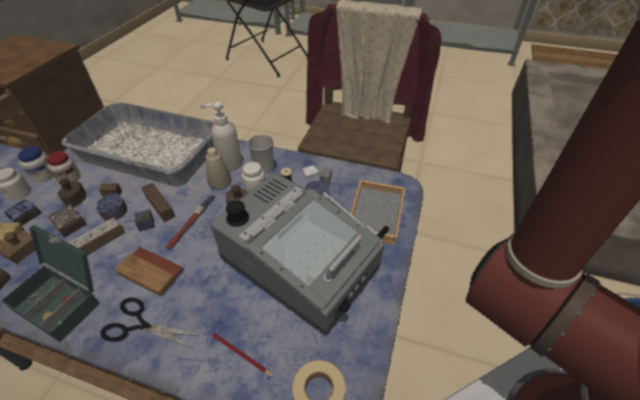

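View pics/top0.png

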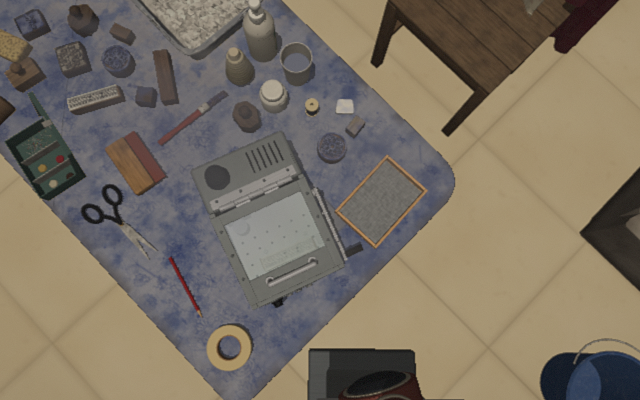

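```bash
cat >> h.py <<'E'
from scipy.optimize import least_squares
def Rz(a): return np.array([[np.cos(a),-np.sin(a),0],[np.sin(a),np.cos(a),0],[0,0,1]])
def yaw_tool(q):
    from scipy.spatial.transform import Rotation as Ro
    M=Ro.from_quat([q[1],q[2],q[3],q[0]]).as_matrix(); return M
E
python3 - <<'E'
from h import *
c,s=np.cos(.209),np.sin(.209)
e=np.array([-c,0,-s]);n=np.array([-s,0,c]);H=np.array([0,0,.14])
M={'cutter':[0,0,0],'flap_hinge':H,'flap_handle':H+.165*e+.042*n,'stay_pivot':H+.045*e+[0,-.108,0],
'stay_knob':H+.1875*e+[0,-.130,0],'stay_notch':H+.1655*e+[0,-.108,0],'prop_pin':[-.085,-.108,.095]}
D=[('cutter',.564,.286),('flap_hinge',.565,.288),('flap_handle',.407,.21),('stay_pivot',.566,.168),('stay_knob',.458,.091),('stay_notch',.468,.12),
('cutter',.562,.282),('flap_hinge',.566,.285),('flap_handle',.408,.213),('stay_pivot',.565,.171),('stay_knob',.456,.095),('stay_notch',.468,.118)]
f=lambda p: np.concatenate([(Rz(p[2])@M[k])[:2]+p[:2]-[x,y] for k,x,y in D])
r=least_squares(f,[.565,.286,.445],loss='soft_l1',f_scale=.003); print(r.x, (r.fun.reshape(-1,2)*1e3).round(1).tolist())
p=r.x
for k in M: print(k,(Rz(p[2])@M[k]+[p[0],p[1],0]).round(4),w2px('top',Rz(p[2])@M[k]+[p[0],p[1],0]).round(0))
# check outline corners of handle & cheeks overlay
im=cv2.imread('pics/top0.png')
def dr(a,b):
    A,B=[tuple(int(round(x*16)) for x in w2px('top',Rz(p[2])@np.array(q)+[p[0],p[1],0])) for q in (a,b)]
    cv2.line(im,A,B,(0,0,255),1,cv2.LINE_AA,4)
hb=M['flap_handle']
dr(hb+[0,-.04,0],hb+[0,.04,0])
for y in(-.1,.1): dr([0,y,.134],[.1,y,.134]); dr(H+[0,y,0],H+.195*e+[0,y,0])
dr([.1,-.1,.134],[.1,.1,.134]); dr(H+.195*e+[0,-.1,0],H+.195*e+[0,.1,0])
cv2.imwrite('pics/ov.png',cv2.resize(im[110:330,160:460],None,fx=2.6,fy=2.6,interpolation=cv2.INTER_CUBIC))
# tray
im,d=cams.grab_frame('top')
for n in('top','scene'):
    if n=='scene': cams.grab_frame('scene')
    print([(np.round(x['at'],3),x['score']) for x in nets.recognise(n,'tray')])
print(w2px('top',[.571,.022,.02]))
T=[px2w('top',u,v,d[v,u]) for u,v in[(389,156),(427,190),(376,246),(337,210)]];print(np.round(T,3))
t=yaw_tool(state()['tool_rot']);print(t.round(3),np.arctan2(t[1,2],t[0,2]))
E
```

```text
[0.56352348 0.28644245 0.45150264] [[-0.5, 0.4], [-1.5, -1.6], [3.4, 2.2], [5.0, 2.1], [-2.8, -1.6], [-3.0, -1.4], [1.5, 4.4], [-2.5, 1.4], [2.4, -0.8], [6.0, -0.9], [-0.8, -5.6], [-3.0, 0.6]]
cutter [0.5635 0.2864 0.    ] [262. 204.]
flap_hinge [0.5635 0.2864 0.14  ] [255. 193.]
flap_handle [0.4104 0.2122 0.1469] [291. 273.]
stay_pivot [0.571  0.1701 0.1307] [315. 191.]
stay_knob [0.4552 0.0894 0.1011] [354. 252.]
stay_notch [0.465  0.1186 0.1057] [340. 246.]
prop_pin [0.5342 0.1522 0.095 ] [323. 212.]
[(array([0.573, 0.019, 0.005]), 0.66)]
[(array([0.584, 0.013, 0.005]), 0.77)]
[382.0313561  201.09104994]
[[ 0.671  0.006  0.025]
 [ 0.596 -0.076  0.027]
 [ 0.472  0.037  0.03 ]
 [ 0.549  0.121  0.028]]
[[-0.     0.922  0.387]
 [ 0.     0.387 -0.922]
 [-1.    -0.    -0.   ]] -1.1729879121328601
```

View pics/ov.png

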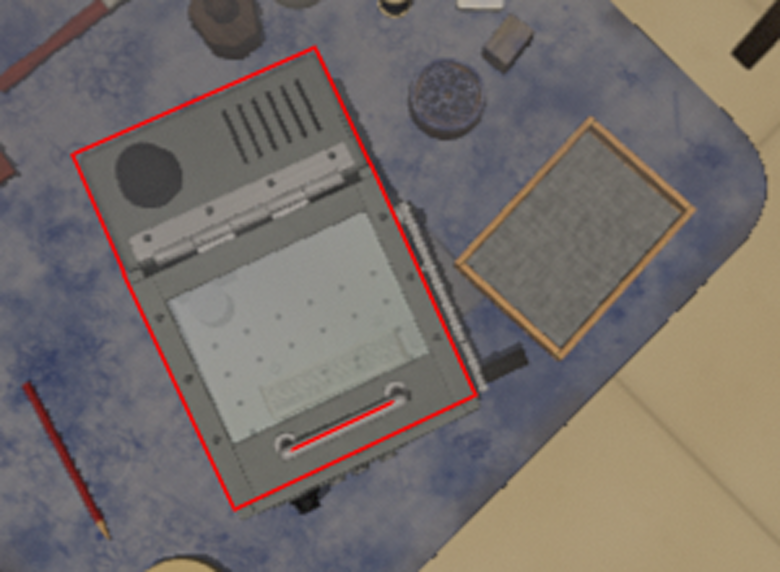

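play_rows(motion=[[-1, [0.24, 0.33, 0.07], 0.75], [-1, [0.24, 0.33, 0.07], 0.75], [-1, [0.24, 0.33, 0.07], 0.75], [-1, [0.24, 0.33, 0.07], 0.75], [-1, [0.24, 0.33, 0.07], 0.75]])

```text
time: 1.8
tool_pos: [0.3878, -0.3753, 0.2741]
tool_rot: [0.692, 0.146, 0.692, -0.147]
contact_force: [-0.4, -0.3, -0.3]
gripper_width: 1.0
```

play_rows(motion=[[-1, [0.024, 0.587, 0.0], 0.874], [-1, [0.024, 0.587, 0.0], 0.874], [-1, [0.024, 0.587, 0.0], 0.874], [-1, [0.024, 0.587, 0.0], 0.874], [-1, [0.024, 0.587, 0.0], 0.874]])

```text
time: 2.3
tool_pos: [0.3969, -0.1253, 0.2738]
tool_rot: [0.698, -0.117, 0.697, 0.117]
contact_force: [1.0, 0.8, 0.4]
gripper_width: 0.999
```

```bash
cat >> h.py <<'E'
P=np.array([.5635,.2864,.4515])
def m2w(q): return Rz(P[2])@np.array(q,float)+[P[0],P[1],0]
def w2m(q): return Rz(-P[2])@(np.array(q,float)-[P[0],P[1],0])
def here():
    s=state(); t=yaw_tool(s['tool_rot']); return np.array(s['tool_pos']),np.arctan2(t[1,2],t[0,2]),s
E
python3 -c "
from h import *
p,a,s=here();print(p.round(4),a,s['joint_pos'], m2w([-.170,0,.147])-p, .4515-a)"
```

```text
[ 0.3969 -0.1253  0.2738] 0.33243640914380945 [-4.85118062e-01 -5.02382774e-01  2.01236394e+00  2.37570717e-04
  1.63059702e+00 -8.17539902e-01] [ 0.01360383  0.33750934 -0.12675842] 0.11906359085619056
```

play_rows(motion=[[-1, [0.0135, 0.3375, -0.06], 0.119], [-1, [0.0135, 0.3375, -0.06], 0.119], [-1, [0.0135, 0.3375, -0.06], 0.119], [-1, [0.0135, 0.3375, -0.06], 0.119], [-1, [0.0135, 0.3375, -0.06], 0.119]])

```text
time: 2.8
tool_pos: [0.4068, 0.1209, 0.23]
tool_rot: [0.69, -0.157, 0.689, 0.156]
contact_force: [2.0, -1.1, -0.3]
gripper_width: 1.005
```

play_rows(motion=[[-1, [0.0036, 0.0885, -0.016], 0.0], [-1, [0.0036, 0.0885, -0.016], 0.0], [-0.5, [0.0036, 0.0885, -0.016], 0.0]])

```text
time: 3.1
tool_pos: [0.4094, 0.2109, 0.2126]
tool_rot: [0.688, -0.158, 0.69, 0.159]
contact_force: [-0.8, -0.3, 0.4]
gripper_width: 0.857
```

```bash
python3 -c "
from h import *
p,a,s=here();print(p.round(4),a,np.round(s['joint_pos'],2), m2w([-.170,0,.147])-p, .4515-a,s['gripper_width'])
p,a,s=here();snap('wrist','w1.png');print([ (np.round(x['at'],4),round(x['score'],2)) for x in nets.landmark_of('wrist','flap_handle')])"
```

```text
[0.4094 0.2109 0.2126] 0.4523212525535102 [ 0.31 -0.35  2.    0.    1.49 -0.14] [ 0.00115955  0.00133267 -0.06561225] -0.0008212525535101767 0.8566988737239066
[(array([0.4069, 0.2084, 0.1499]), 0.81)]
```

View pics/w1.png

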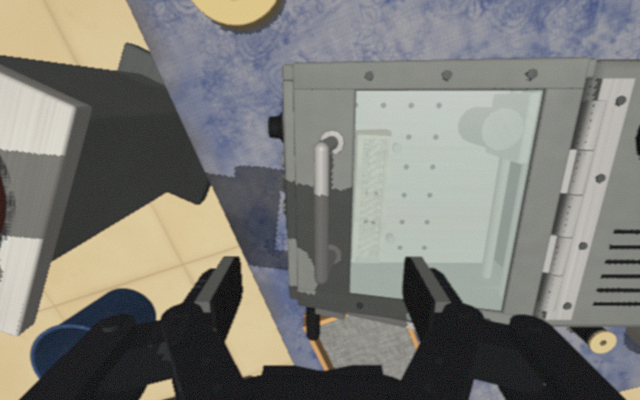

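play_rows(motion=[[-0.5, [0.0, 0.0, -0.04], 0.0], [-0.5, [0.0, 0.0, -0.075], 0.0], [-0.2, [0.0, 0.0, -0.083], 0.0], [0.3, [0.0, 0.0, -0.083], 0.0], [0.8, [0.0, 0.0, -0.083], 0.0]])

```text
time: 3.7
tool_pos: [0.412, 0.2071, 0.1329]
tool_rot: [0.691, -0.156, 0.689, 0.156]
contact_force: [0.0, 0.4, 0.5]
gripper_width: 0.268
```

play_rows(motion=[[1, [0, 0, 0], 0], [1, [0, 0, 0], 0], [1, [0, 0, 0], 0]])

```text
time: 4.0
tool_pos: [0.4106, 0.2065, 0.1334]
tool_rot: [0.689, -0.157, 0.69, 0.156]
contact_force: [-7.1, -4.3, 8.1]
gripper_width: 0.091
```

```bash
python3 -c "
from h import *
p,a,s=here();print(p.round(4),w2m(p).round(4),a,s['gripper_width'],np.round(s['contact_force'],1))
snap('wrist','w2.png')"
```

```text
[0.4106 0.2065 0.1334] [-0.1725 -0.0051  0.1334] 0.44617495475293606 0.09059603179815164 [-7.1 -4.3  8.1]
```

View pics/w2.png

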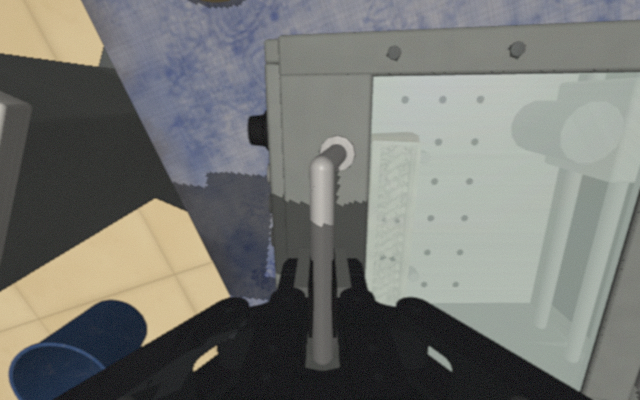

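```bash
sed -i 's/^P=.*/P=np.array([.5617,.2855,.4515])/' h.py; python3 -c "
from h import *
def b(q):
    t=q-.209; return np.array([-.165*np.cos(t)+.042*np.sin(t),0,.165*np.sin(t)+.042*np.cos(t)])
qs=np.linspace(0,1.70,16)
for k in range(3):
    for i in range(1,6): print((Rz(.4515)@(b(qs[5*k+i])-b(qs[5*k]))).round(4),qs[5*k+i].round(2))
"
```

```text
[0.0017 0.0008 0.0192] 0.11
[0.0053 0.0026 0.0381] 0.23
[0.0108 0.0052 0.0563] 0.34
[0.0182 0.0088 0.0738] 0.45
[0.0272 0.0132 0.0903] 0.57
[0.0107 0.0052 0.0152] 0.68
[0.0229 0.0111 0.0289] 0.79
[0.0363 0.0176 0.0411] 0.91
[0.051  0.0247 0.0514] 1.02
[0.0666 0.0323 0.0599] 1.13
[0.0164 0.0079 0.0064] 1.25
[0.0333 0.0161 0.0108] 1.36
[0.0505 0.0245 0.013 ] 1.47
[0.0679 0.0329 0.013 ] 1.59
[0.0851 0.0413 0.0108] 1.7
```

play_rows(motion=[[1, [0.0017, 0.0008, 0.0192], 0], [1, [0.0053, 0.0026, 0.0381], 0], [1, [0.0108, 0.0052, 0.0563], 0], [1, [0.0182, 0.0088, 0.0738], 0], [1, [0.0272, 0.0132, 0.0903], 0]])

```text
time: 4.55
tool_pos: [0.435, 0.2184, 0.2216]
tool_rot: [0.686, -0.158, 0.693, 0.155]
contact_force: [-9.5, -8.1, 0.6]
gripper_width: 0.086
```

play_rows(motion=[[1, [0.0107, 0.0052, 0.0152], 0], [1, [0.0229, 0.0111, 0.0289], 0], [1, [0.0363, 0.0176, 0.0411], 0], [1, [0.051, 0.0247, 0.0514], 0], [1, [0.0666, 0.0323, 0.0599], 0]])

```text
time: 5.05
tool_pos: [0.5042, 0.2518, 0.2884]
tool_rot: [0.69, -0.157, 0.689, 0.155]
contact_force: [-9.9, -6.5, 13.3]
gripper_width: 0.088
```

play_rows(motion=[[1, [0.0164, 0.0079, 0.0064], 0], [1, [0.0333, 0.0161, 0.0108], 0], [1, [0.0505, 0.0245, 0.013], 0], [1, [0.0679, 0.0329, 0.013], 0], [1, [0.0851, 0.0413, 0.0108], 0]])

```text
time: 5.55
tool_pos: [0.5911, 0.2941, 0.2972]
tool_rot: [0.691, -0.157, 0.688, 0.156]
contact_force: [-0.8, -1.9, 5.2]
gripper_width: 0.089
```

play_rows(motion=[[1, [0, 0, 0], 0], [1, [0, 0, 0], 0]])

```text
time: 5.75
tool_pos: [0.5921, 0.2946, 0.2968]
tool_rot: [0.693, -0.156, 0.687, 0.156]
contact_force: [2.0, -0.3, 5.4]
gripper_width: 0.082
```

```bash
python3 -c "
from h import *
p,a,s=here();print(p.round(4),w2m(p).round(4),a,s['gripper_width'],np.round(s['contact_force'],1))
snap('wrist','w3.png'); snap('scene','s3.png')
for n in ['scene','top']:
    if n=='top': snap('top','t3.png')
    for g in ['flap_hinge','flap_handle','stay_pivot','stay_knob','stay_notch','prop_pin','border_block']:
        r=nets.landmark_of(n,g); print(n,g,[(w2m(x['at']).round(3).tolist(),round(x['score'],2)) for x in r[:2]])
"
```

```text
[0.5921 0.2946 0.2968] [ 0.0313 -0.0051  0.2968] 0.44557415580896603 0.08214395916401125 [ 2.  -0.3  5.4]
scene flap_hinge [([0.003, -0.003, 0.139], 0.83)]
scene flap_handle [([0.031, -0.001, 0.311], 0.83), ([0.049, -0.189, 0.001], 0.71)]
scene stay_pivot [([-0.005, -0.107, 0.183], 0.78), ([-0.114, 0.001, 0.045], 0.32)]
scene stay_knob [([-0.031, -0.129, 0.32], 0.9)]
scene stay_notch [([-0.027, -0.107, 0.304], 0.63), ([-0.03, -0.131, 0.319], 0.31)]
scene prop_pin [([-0.089, -0.108, 0.098], 0.94)]
scene border_block [([-0.131, -0.007, 0.047], 0.64)]
top flap_hinge []
top flap_handle [([0.031, 0.005, 0.309], 0.91)]
top stay_pivot []
top stay_knob [([-0.032, -0.128, 0.329], 0.84)]
top stay_notch [([-0.027, -0.11, 0.303], 0.84)]
top prop_pin [([-0.086, -0.107, 0.093], 0.72), ([-0.004, -0.105, 0.188], 0.6)]
top border_block []
```

View pics/w3.png

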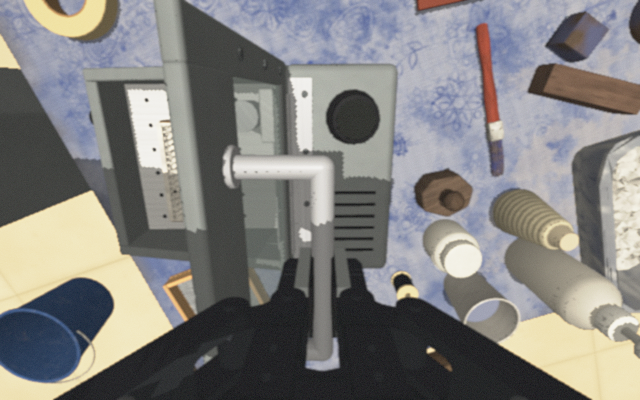

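View pics/s3.png

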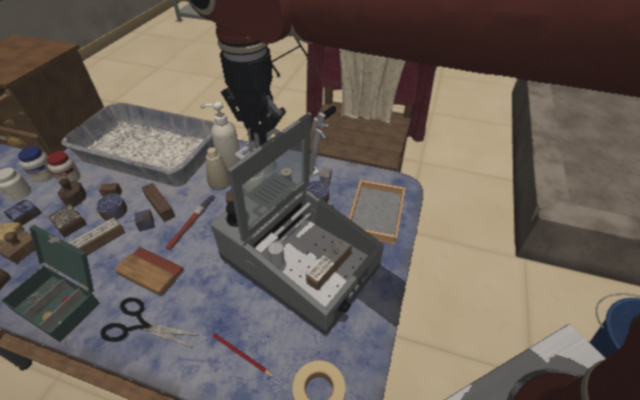

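play_rows(motion=[[0.4, [0, 0, 0], 0], [0.4, [0, 0, 0], 0], [0.4, [0, 0, 0], 0], [0.4, [0, 0, 0.03], 0], [0.4, [0, 0, 0.08], 0]])

```text
time: 7.1
tool_pos: [0.5878, 0.2935, 0.3667]
tool_rot: [0.686, -0.157, 0.693, 0.156]
contact_force: [0.9, -0.2, -0.4]
gripper_width: 0.301
```

```bash
python3 -c "
from h import *
p,a,s=here();print(p.round(4),w2m(p).round(4),a,s['gripper_width'],np.round(s['contact_force'],1))
snap('scene','s4.png');
for g in ['flap_handle','stay_knob']:
        r=nets.landmark_of('scene',g); print(g,[(w2m(x['at']).round(3).tolist(),round(x['score'],2)) for x in r[:2]])
"
```

```text
[0.5878 0.2935 0.3667] [ 0.027  -0.0042  0.3667] 0.4460928545618125 0.3006968502184803 [ 0.9 -0.2 -0.4]
flap_handle [([0.031, -0.002, 0.311], 0.6)]
stay_knob [([-0.031, -0.131, 0.322], 0.96), ([0.004, 0.002, -0.005], 0.48)]
```

play_rows(motion=[[0.4, [0, 0, 0.05], 0.005], [0.0, [0.0045, -0.14, 0.05], 0.005], [-0.3, [0.0045, -0.14, 0.05], 0.005], [-0.3, [0.0045, -0.142, 0.05], 0.005], [-0.3, [0.0045, -0.142, 0.05], 0.005]])

```text
time: 7.75
tool_pos: [0.5941, 0.1478, 0.4206]
tool_rot: [0.689, -0.157, 0.69, 0.156]
contact_force: [0.5, 0.5, 0.2]
gripper_width: 0.648
```

```bash
python3 -c "
from h import *
p,a,s=here();print(p.round(4),w2m(p).round(4),a,s['gripper_width'],np.round(s['contact_force'],1))
snap('wrist','w5.png');
for g in ['flap_handle','stay_knob']:
        r=nets.landmark_of('wrist',g); print(g,[(w2m(x['at']).round(3).tolist(),round(x['score'],2)) for x in r[:2]])
"
```

```text
[0.5941 0.1478 0.4206] [-0.0309 -0.138   0.4206] 0.4452769584544158 0.6475329725662319 [0.5 0.5 0.2]
flap_handle [([0.027, -0.002, 0.309], 0.7)]
stay_knob [([-0.032, -0.13, 0.324], 0.96)]
```

View pics/w5.png

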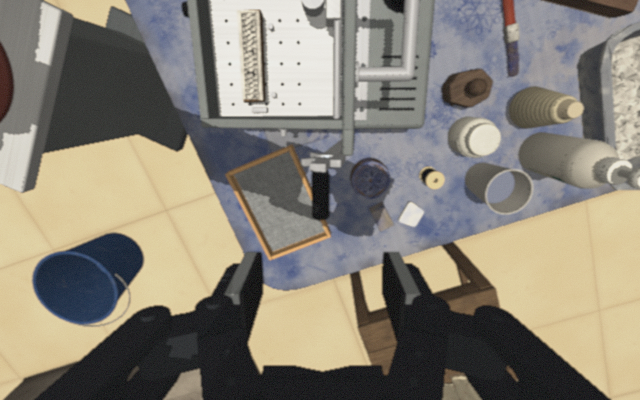

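play_rows(motion=[[-0.3, [-0.002, 0.003, -0.05], 0.005], [-0.3, [-0.002, 0.003, -0.1], 0.005], [0.2, [-0.002, 0.003, -0.115], 0.005], [0.7, [-0.002, 0.003, -0.115], 0.005], [1, [-0.002, 0.003, -0.115], 0.005]])

```text
time: 8.4
tool_pos: [0.5927, 0.156, 0.3089]
tool_rot: [0.69, -0.16, 0.688, 0.16]
contact_force: [1.2, 2.9, -11.8]
gripper_width: 0.146
```

play_rows(motion=[[1, [0, 0, 0], 0], [1, [0, 0, 0], 0], [1, [0, 0, 0], 0]])

```text
time: 8.7
tool_pos: [0.5925, 0.1558, 0.3087]
tool_rot: [0.69, -0.16, 0.688, 0.16]
contact_force: [-0.4, 3.3, -0.1]
gripper_width: 0.14
```

```bash
python3 -c "
from h import *
p,a,s=here();print(p.round(4),w2m(p).round(4),a,s['gripper_width'],np.round(s['contact_force'],1))
snap('wrist','w6.png');snap('scene','s6.png')
for g in ['stay_pivot','flap_handle','prop_pin']:
        r=nets.landmark_of('scene',g); print(g,[(w2m(x['at']).round(3).tolist(),round(x['score'],2)) for x in r[:2]])
"
```

```text
[0.5925 0.1558 0.3087] [-0.0288 -0.1302  0.3087] 0.4563641538399176 0.14004134171123445 [-0.4  3.3 -0.1]
stay_pivot [([-0.008, -0.108, 0.182], 0.76), ([-0.026, -0.107, 0.308], 0.7)]
flap_handle [([0.028, 0.001, 0.31], 0.94)]
prop_pin [([-0.089, -0.108, 0.096], 0.81)]
```

View pics/w6.png

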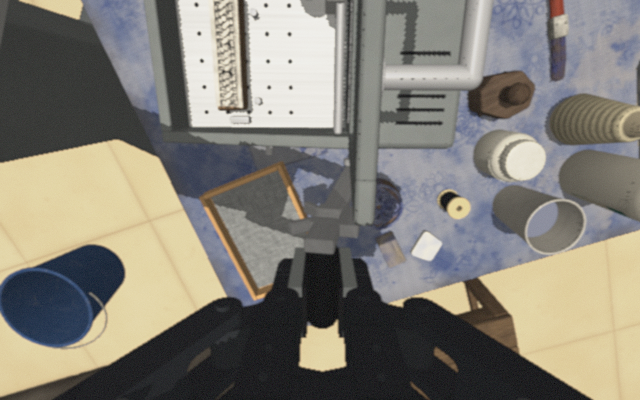

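```bash
python3 -c "
from h import *
b=lambda f: np.array([-.1425*np.sin(f),0,.1425*np.cos(f)])
qs=np.r_[np.linspace(.175,2.2,16)]
for k in range(3):
    for i in range(1,6): print((Rz(.4515)@(b(qs[5*k+i])-b(qs[5*k]))).round(4).tolist(),qs[5*k+i].round(2))
for f in (2.25,2.3,2.35,2.4,2.43):print((Rz(.4515)@(b(f)-b(2.2))).round(4).tolist(),f)
"
```

```text
[-0.0168, -0.0081, -0.0046] 0.31
[-0.0329, -0.0159, -0.0117] 0.45
[-0.0479, -0.0232, -0.0211] 0.58
[-0.0617, -0.0299, -0.0327] 0.72
[-0.074, -0.0359, -0.0463] 0.85
[-0.0105, -0.0051, -0.0153] 0.99
[-0.0191, -0.0093, -0.032] 1.12
[-0.0256, -0.0124, -0.0498] 1.26
[-0.0298, -0.0145, -0.0684] 1.39
[-0.0318, -0.0154, -0.0875] 1.53
[0.0004, 0.0002, -0.0192] 1.66
[0.0031, 0.0015, -0.0382] 1.8
[0.008, 0.0039, -0.0566] 1.93
[0.0152, 0.0074, -0.0741] 2.07
[0.0244, 0.0118, -0.0904] 2.2
[0.0039, 0.0019, -0.0057] 2.25
[0.0081, 0.0039, -0.0111] 2.3
[0.0124, 0.006, -0.0163] 2.35
[0.0171, 0.0083, -0.0212] 2.4
[0.0199, 0.0097, -0.0241] 2.43
```

play_rows(motion=[[1, [-0.0168, -0.0081, -0.0046], 0], [1, [-0.0329, -0.0159, -0.0117], 0], [1, [-0.0479, -0.0232, -0.0211], 0], [1, [-0.0617, -0.0299, -0.0327], 0], [1, [-0.074, -0.0359, -0.0463], 0]])

```text
time: 9.45
tool_pos: [0.5179, 0.1193, 0.2657]
tool_rot: [0.69, -0.16, 0.687, 0.16]
contact_force: [-10.8, 2.0, 14.1]
gripper_width: 0.137
```

play_rows(motion=[[1, [-0.0105, -0.0051, -0.0153], 0], [1, [-0.0191, -0.0093, -0.032], 0], [1, [-0.0256, -0.0124, -0.0498], 0], [1, [-0.0298, -0.0145, -0.0684], 0], [1, [-0.0318, -0.0154, -0.0875], 0]])

```text
time: 9.95
tool_pos: [0.4851, 0.1036, 0.1737]
tool_rot: [0.688, -0.16, 0.689, 0.16]
contact_force: [-6.6, 2.7, 3.3]
gripper_width: 0.142
```

```bash
python3 -c "
from h import *
p,a,s=here();print(p.round(4),w2m(p).round(4),a,s['gripper_width'],np.round(s['contact_force'],1))
snap('scene','s7.png')
for g in ['stay_pivot','flap_handle','prop_pin','stay_knob','stay_notch']:
        r=nets.landmark_of('scene',g); print(g,[(w2m(x['at']).round(3).tolist(),round(x['score'],2)) for x in r[:2]])
"
```

```text
[0.4851 0.1036 0.1737] [-0.1483 -0.1303  0.1737] 0.45553152027076943 0.14157715450640013 [-6.6  2.7  3.3]
stay_pivot [([-0.006, -0.106, 0.184], 0.89)]
flap_handle [([0.018, 0.002, 0.312], 0.82)]
prop_pin [([-0.09, -0.108, 0.097], 0.92)]
stay_knob [([-0.147, -0.13, 0.194], 0.8)]
stay_notch [([-0.125, -0.108, 0.197], 0.61)]
```

View pics/s7.png

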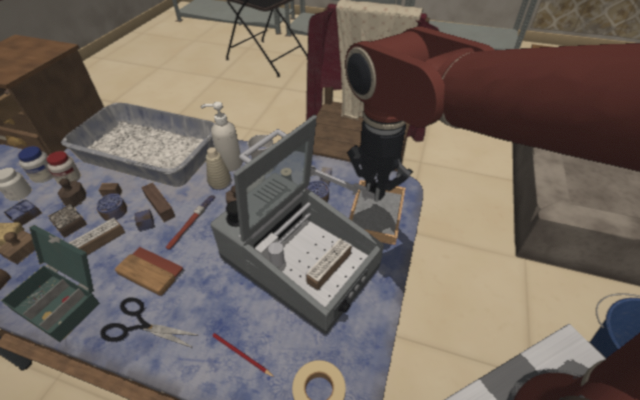

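play_rows(motion=[[1, [0.0014, 0.0006, -0.0192], 0], [1, [0.0051, 0.0023, -0.0382], 0], [1, [0.01, 0.0047, -0.0566], 0], [1, [0.0172, 0.0083, -0.0741], 0], [1, [0.0264, 0.0127, -0.0904], 0]])

```text
time: 10.75
tool_pos: [0.5099, 0.1155, 0.0808]
tool_rot: [0.686, -0.16, 0.692, 0.16]
contact_force: [-8.3, -0.2, -0.8]
gripper_width: 0.144
```

```bash
python3 -c "
from h import *
p,a,s=here();print(p.round(4),w2m(p).round(4),a,s['gripper_width'],np.round(s['contact_force'],1))
snap('scene','s8.png')
for n in ['scene','top']:
  if n=='top': snap('top','t8.png')
  for g in ['flap_handle','prop_pin','stay_knob','stay_notch']:
        r=nets.landmark_of(n,g); print(g,[(w2m(x['at']).round(3).tolist(),round(x['score'],2)) for x in r[:2]])
"
```

```text
[0.5099 0.1155 0.0808] [-0.1208 -0.1303  0.0808] 0.4562881511939679 0.14420403863551384 [-8.3 -0.2 -0.8]
flap_handle [([-0.116, -0.0, 0.045], 0.67), ([0.038, 0.0, 0.307], 0.66)]
prop_pin [([-0.089, -0.106, 0.098], 0.62)]
stay_knob [([-0.121, -0.13, 0.105], 0.89)]
stay_notch [([-0.099, -0.107, 0.121], 0.56)]
flap_handle []
prop_pin [([-0.085, -0.107, 0.094], 0.56)]
stay_knob [([0.004, -0.003, -0.006], 0.47)]
stay_notch []
```

play_rows(motion=[[1, [0.0039, 0.0019, -0.0057], 0], [1, [0.0081, 0.0039, -0.0111], 0], [1, [0.0124, 0.006, -0.0163], 0], [1, [0.016, 0.0078, -0.02], 0], [1, [0.016, 0.0078, -0.02], 0]])

```text
time: 11.75
tool_pos: [0.5243, 0.1226, 0.0593]
tool_rot: [0.684, -0.16, 0.693, 0.159]
contact_force: [-6.5, -2.5, -12.4]
gripper_width: 0.14
```

```bash
python3 -c "
from h import *
p,a,s=here();print(p.round(4),w2m(p).round(4),a,s['gripper_width'],np.round(s['contact_force'],1), w2m(np.array(s['contact_force'])+[P[0],P[1],0]).round(1))
im,d=snap('scene','s9.png')
cv2.imwrite('pics/s9z.png',cv2.resize(im[100:260,280:440,::-1],None,fx=3.7,fy=3.7,interpolation=cv2.INTER_CUBIC))
for g in ['flap_handle','prop_pin','stay_knob','stay_notch']:
        r=nets.landmark_of('scene',g); print(g,[(w2m(x['at']).round(3).tolist(),round(x['score'],2)) for x in r[:2]])
"
```

```text
[0.5243 0.1226 0.0593] [-0.1048 -0.1302  0.0593] 0.45645850397937227 0.13956345544348223 [ -6.5  -2.5 -12.4] [ -6.9   0.6 -12.4]
flap_handle [([0.037, -0.001, 0.311], 0.67)]
prop_pin [([-0.089, -0.108, 0.097], 0.73)]
stay_knob [([-0.102, -0.133, 0.082], 0.79)]
stay_notch [([-0.089, -0.107, 0.103], 0.73)]
```

View pics/s9z.png

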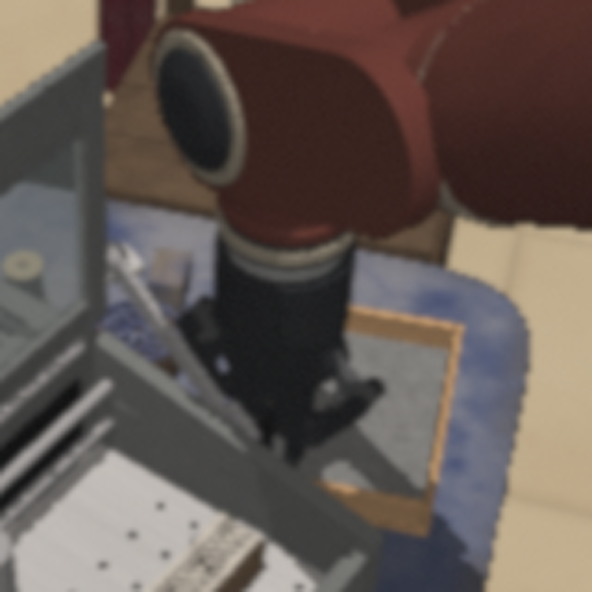

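play_rows(motion=[[1, [0, 0, -0.002], 0], [1, [0, 0, -0.004], 0], [1, [0, 0, -0.006], 0], [1, [0, 0, -0.006], 0]])

```text
time: 12.4
tool_pos: [0.5267, 0.1236, 0.0562]
tool_rot: [0.687, -0.16, 0.691, 0.16]
contact_force: [-8.1, -0.3, -2.5]
gripper_width: 0.144
```

```bash
cat > q.py <<'E'
from h import *
p,a,s=here();print(p.round(4),w2m(p).round(4),a,s['gripper_width'], w2m(np.array(s['contact_force'])+[P[0],P[1],0]).round(1))
im,d=snap('scene','sq%d.png'%int(s['time']*100))
for g in ['flap_handle','prop_pin','stay_knob','stay_notch','stay_pivot']:
        r=nets.landmark_of('scene',g); print(g,[(w2m(x['at']).round(3).tolist(),round(x['score'],2)) for x in r[:2]])
E
python3 q.py
```

```text
[0.5267 0.1236 0.0562] [-0.1021 -0.1304  0.0562] 0.4561888929167979 0.1439882664884495 [-7.4  3.3 -2.5]
flap_handle [([0.032, 0.002, 0.308], 0.85)]
prop_pin [([-0.089, -0.107, 0.096], 0.64)]
stay_knob [([-0.1, -0.13, 0.079], 0.78)]
stay_notch [([-0.085, -0.106, 0.102], 0.64)]
stay_pivot [([-0.004, -0.105, 0.185], 0.72), ([-0.09, -0.107, 0.096], 0.71)]
```

play_rows(motion=[[1, [0.0015, 0.0007, -0.003], 0], [1, [0.003, 0.0014, -0.005], 0], [1, [0.003, 0.0014, -0.005], 0]])

```text
time: 13.0
tool_pos: [0.5299, 0.1252, 0.0526]
tool_rot: [0.687, -0.16, 0.691, 0.16]
contact_force: [-12.7, -1.0, 5.6]
gripper_width: 0.141
```

```bash
python3 q.py
```

```text
[0.5299 0.1252 0.0526] [-0.0986 -0.1304  0.0526] 0.45638653712760197 0.14081161130070968 [-11.9   4.6   5.6]
flap_handle [([0.032, -0.0, 0.31], 0.55)]
prop_pin [([-0.087, -0.109, 0.097], 0.93)]
stay_knob [([-0.095, -0.132, 0.076], 0.82)]
stay_notch [([0.0, -0.001, -0.001], 0.65), ([-0.081, -0.108, 0.097], 0.57)]
stay_pivot [([-0.007, -0.105, 0.18], 0.95)]
```

play_rows(motion=[[1, [0.002, 0.001, -0.002], 0], [1, [0.003, 0.0015, -0.003], 0], [1, [0.003, 0.0015, -0.003], 0]])

```text
time: 13.6
tool_pos: [0.5302, 0.1253, 0.0517]
tool_rot: [0.683, -0.161, 0.694, 0.159]
contact_force: [-30.3, -7.1, 28.1]
gripper_width: 0.142
```

```bash
python3 q.py
```

```text
[0.5302 0.1253 0.0517] [-0.0983 -0.1304  0.0517] 0.45715290385826624 0.14229482186266404 [-30.3   6.8  28.1]
flap_handle [([0.032, 0.001, 0.31], 0.62), ([-0.129, -0.009, 0.045], 0.15)]
prop_pin [([-0.088, -0.107, 0.096], 0.77)]
stay_knob [([-0.096, -0.133, 0.075], 0.73)]
stay_notch [([-0.083, -0.108, 0.098], 0.57)]
stay_pivot [([-0.004, -0.108, 0.182], 0.79)]
```

play_rows(motion=[[0.3, [-0.003, -0.0015, 0.003], 0], [0.1, [-0.003, -0.0015, 0.003], 0], [0.1, [-0.003, -0.0015, 0.003], 0], [0.1, [-0.003, -0.0015, 0.04], 0], [0.1, [-0.003, -0.0015, 0.09], 0]])

```text
time: 14.4
tool_pos: [0.5298, 0.1252, 0.1365]
tool_rot: [0.686, -0.16, 0.691, 0.16]
contact_force: [0.8, -0.2, 1.2]
gripper_width: 0.45
```

play_rows(motion=[[0.1, [-0.02, -0.02, 0.05], 0], [0.0, [-0.06, -0.05, 0.09], 0], [0.0, [-0.1, -0.06, 0.1], 0], [0.0, [-0.1, -0.06, 0.1], 0]])

```text
time: 14.8
tool_pos: [0.4314, 0.0646, 0.2432]
tool_rot: [0.692, -0.16, 0.686, 0.158]
contact_force: [1.9, 1.4, 0.6]
gripper_width: 0.501
```

Run:
```python
exec(open('q.py').read())
cv2.imwrite('pics/s10z.png',cv2.resize(im[100:260,280:440,::-1],None,fx=3.7,fy=3.7,interpolation=cv2.INTER_CUBIC))
im,d=snap('top','t10.png')
cv2.imwrite('pics/t10z.png',cv2.resize(im[130:320,200:440,::-1],None,fx=3,fy=3,interpolation=cv2.INTER_CUBIC))
for g in ['flap_handle','prop_pin','stay_knob','stay_notch','stay_pivot','border_block','tray']:
        r=nets.landmark_of('top',g); print(g,[(w2m(x['at']).round(3).tolist(),round(x['score'],2)) for x in r[:2]])
```

```text
[0.4314 0.0646 0.2432] [-0.2136 -0.1419  0.2432] 0.4548749531919821 0.5012971983761079 [2.4 0.4 0.6]
flap_handle [([0.032, -0.001, 0.309], 0.68)]
prop_pin [([-0.087, -0.107, 0.1], 0.68)]
stay_knob [([-0.097, -0.133, 0.074], 0.78), ([-0.087, -0.106, 0.095], 0.64)]
stay_notch [([0.033, -0.001, 0.307], 0.75), ([-0.085, -0.108, 0.097], 0.69)]
stay_pivot [([-0.004, -0.108, 0.184], 0.66), ([0.002, -0.003, 0.141], 0.23)]
flap_handle [([0.034, 0.001, 0.309], 0.84)]
prop_pin [([-0.126, -0.004, 0.042], 0.17)]
stay_knob [([0.049, -0.192, -0.0], 0.62), ([-0.103, -0.126, 0.082], 0.56)]
stay_notch [([-0.085, -0.112, 0.097], 0.67)]
stay_pivot [([-0.004, -0.105, 0.186], 0.75)]
border_block [([-0.12, -0.006, 0.044], 0.82), ([-0.105, -0.24, -0.002], 0.74)]
tray [([-0.107, -0.24, -0.001], 0.77), ([-0.121, -0.007, 0.044], 0.52)]
```

View pics/s10z.png

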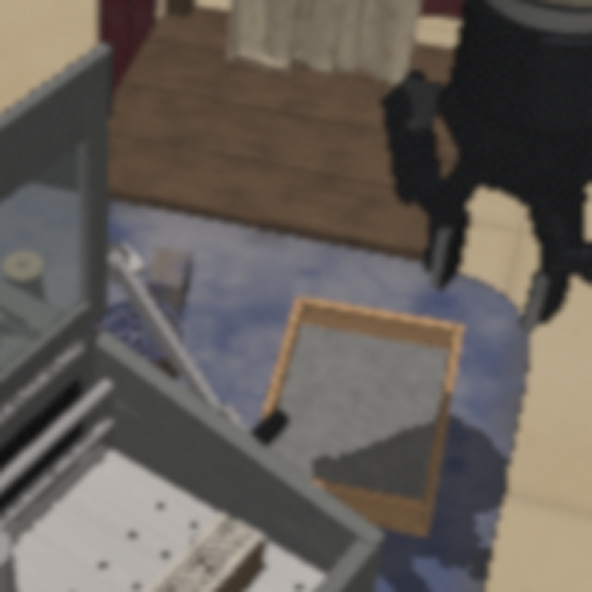

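View pics/t10z.png

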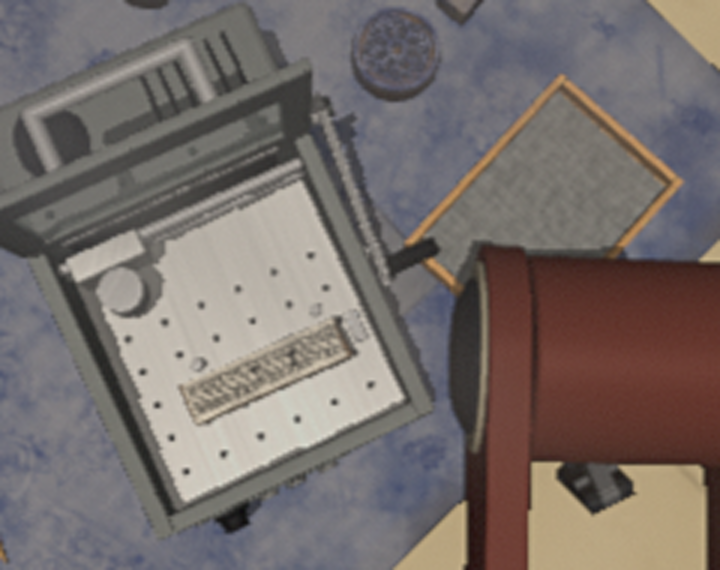

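Run:
```python
from h import *
d=np.load('pics/t10.npy'); im=cv2.imread('pics/t10.png')
ys,xs=np.mgrid[225:280,255:325]
K,R,t=cam('top')
pts=[]
for u,v in zip(xs.ravel(),ys.ravel()):
    if d[v,u]>0:
        q=w2m(px2w('top',u,v,d[v,u]))
        if .070<q[2]<.092 and -.18<q[0]<-.09 and -.075<q[1]<.07: pts.append(q)
q=np.array(pts); print(len(q),np.median(q,0).round(4),q.min(0).round(3),q.max(0).round(3))
r=cv2.minAreaRect((q[:,:2]*1000).astype(np.float32)); print(r)
p,a,s=here(); print(w2m(p).round(4),a)
```

```text
Traceback (most recent call last):
  File "h.py", line 8, in px2w
    K,R,t=cam(n); p=np.linalg.inv(K)@np.array([u,v,1.])*z; return R.T@(p-t)
          ~~~^^^
  File "h.py", line 6, in cam
    c=cams.camera_info(n); R,_=cv2.Rodrigues(np.array(c['rvec'],float)); return np.array(c['K']),R,np.array(c['tvec'],float).ravel()
ValueError: time passes only in moves, steps and waits
```

Too many camera_info calls; I'll cache that.

Run:
```python
from h import *
d=np.load('pics/t10.npy')
ys,xs=np.mgrid[225:280,255:325]
K,R,t=cam('top'); Ki=np.linalg.inv(K)
z=d[ys,xs].ravel(); p=(Ki@np.stack([xs.ravel(),ys.ravel(),np.ones(z.size)]))*z
w=(R.T@(p-t[:,None])).T[z>0]
q=(w-[P[0],P[1],0])@Rz(P[2])
m=(q[:,2]>.070)&(q[:,2]<.092)&(q[:,0]>-.18)&(q[:,0]<-.09)&(q[:,1]>-.075)&(q[:,1]<.07);q=q[m]
print(len(q),np.median(q,0).round(4),q.min(0).round(3),q.max(0).round(3))
print(cv2.minAreaRect((q[:,:2]*1000).astype(np.float32)))
p,a,s=here(); print(w2m(p).round(4),a,s['time'])
```

```text
819 [-0.1265 -0.0088  0.0814] [-0.141 -0.067  0.071] [-0.111  0.049  0.088]
((-126.07029724121094, -9.304542541503906), (116.41265106201172, 28.878026962280273), 89.13211059570312)
[-0.2128 -0.141   0.2384] 0.45624160951446036 15.5
```

play_rows(motion=[[-0.2, [0.0215, 0.155, 0.0], 0], [-0.2, [0.0215, 0.155, 0.0], 0], [-0.2, [0.0215, 0.155, 0.0], 0], [-0.2, [0.0215, 0.155, 0.0], 0], [-0.2, [0.0215, 0.155, -0.03], 0]])

```text
time: 16.0
tool_pos: [0.4558, 0.2231, 0.2129]
tool_rot: [0.692, -0.161, 0.685, 0.161]
contact_force: [0.8, -0.4, 0.3]
gripper_width: 0.602
```

Run:
```python
from h import *
p,a,s=here();print(p.round(4),w2m(p).round(4),a,s['gripper_width'])
snap('wrist','w11.png')
for g in ['border_block','prop_pin','stay_notch','stay_knob']:
  print(g,[(w2m(x['at']).round(4),round(x['score'],2)) for x in nets.landmark_of('wrist',g)[:2]])
```

```text
[0.4558 0.2231 0.2129] [-0.1225 -0.0099  0.2129] 0.45928826747473145 0.60189592042281
border_block [(array([-0.125 , -0.0076,  0.0446]), 0.96)]
prop_pin [(array([-0.0833, -0.1129,  0.093 ]), 0.75)]
stay_notch [(array([-0.0851, -0.1121,  0.0972]), 0.78)]
stay_knob [(array([-0.0997, -0.1297,  0.0793]), 0.87)]
```

View pics/w11.png

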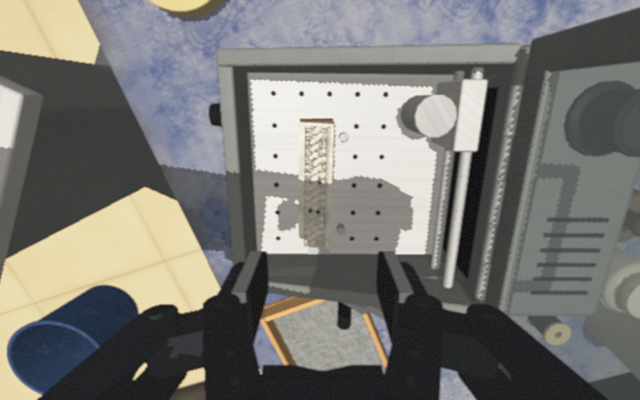

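play_rows(motion=[[-0.2, [-0.0027, -0.0013, -0.04], -0.007], [-0.2, [-0.0027, -0.0013, -0.08], -0.007], [-0.2, [-0.0027, -0.0013, -0.12], -0.007], [-0.2, [-0.0027, -0.0013, -0.15], -0.007], [-0.2, [-0.0027, -0.0013, -0.158], -0.007]])

```text
time: 16.75
tool_pos: [0.4488, 0.2182, 0.0482]
tool_rot: [0.688, -0.157, 0.691, 0.157]
contact_force: [-0.3, 0.1, 0.1]
gripper_width: 0.597
```

Run:
```python
from h import *
p,a,s=here();print(p.round(4),w2m(p).round(4),a,s['gripper_width'],np.round(s['contact_force'],1))
```

```text
[0.4488 0.2182 0.0482] [-0.131  -0.0113  0.0482] 0.4478240632277602 0.5967334601648131 [-0.3  0.1  0.1]
```

play_rows(motion=[[0.1, [0.003, 0.0015, 0.003], 0], [0.5, [0.003, 0.0015, 0.003], 0], [1, [0.003, 0.0015, 0.003], 0], [1, [0.003, 0.0015, 0.003], 0], [1, [0.003, 0.0015, 0.003], 0]])

```text
time: 17.25
tool_pos: [0.4558, 0.2215, 0.0566]
tool_rot: [0.691, -0.157, 0.687, 0.157]
contact_force: [0.6, -1.1, 6.3]
gripper_width: 0.331
```

play_rows(motion=[[1, [0, 0, 0], 0], [1, [0, 0, 0.01], 0], [1, [0, 0, 0.03], 0], [1, [0, 0, 0.06], 0], [1, [0, 0, 0.1], 0]])

```text
time: 17.75
tool_pos: [0.4517, 0.2204, 0.1531]
tool_rot: [0.688, -0.158, 0.691, 0.157]
contact_force: [1.5, -0.2, -0.5]
gripper_width: 0.335
```

Run:
```python
from h import *
p,a,s=here();print(p.round(4),w2m(p).round(4),a,s['gripper_width'],np.round(s['contact_force'],1))
snap('wrist','w12.png')
```

```text
[0.4517 0.2204 0.1531] [-0.1274 -0.0105  0.1531] 0.44909316679062344 0.33481526044814086 [ 1.5 -0.2 -0.5]
```

View pics/w12.png

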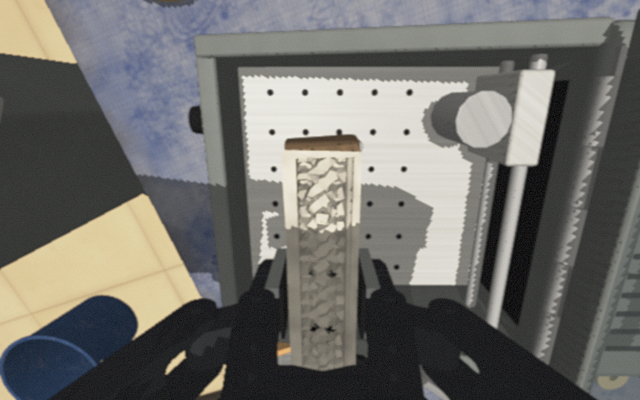

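play_rows(motion=[[1, [0, 0, 0.05], 0], [1, [0.1203, -0.1984, 0.06], 0.1], [1, [0.1203, -0.1984, 0.06], 0.25], [1, [0.1203, -0.1984, 0.06], 0.374], [1, [0.1203, -0.1984, 0.06], 0.374]])

```text
time: 18.3
tool_pos: [0.5551, 0.0529, 0.2129]
tool_rot: [0.648, -0.284, 0.647, 0.284]
contact_force: [-0.5, -0.3, -1.7]
gripper_width: 0.336
```

Run:
```python
from h import *
p,a,s=here();print(p.round(4),np.array([.572,.022,.016])-p,.823-a,s['gripper_width'],np.round(s['contact_force'],1))
```

```text
[0.5551 0.0529 0.2129] [ 0.01688877 -0.03088792 -0.1968505 ] -0.0029688856424313625 0.33600698344321756 [-0.5 -0.3 -1.7]
```

play_rows(motion=[[1, [0.017, -0.031, 0.0], 0], [1, [0.017, -0.031, -0.04], 0], [1, [0.017, -0.031, -0.08], 0], [1, [0.017, -0.031, -0.12], 0], [1, [0.017, -0.031, -0.145], 0]])

```text
time: 18.8
tool_pos: [0.5694, 0.0234, 0.0638]
tool_rot: [0.647, -0.282, 0.65, 0.284]
contact_force: [0.1, 0.1, -0.5]
gripper_width: 0.335
```

Run:
```python
from h import *
p,a,s=here();print(p.round(4),np.array([.572,.022,.016])-p,.823-a,s['gripper_width'],np.round(s['contact_force'],1))
snap('wrist','w13.png')
```

```text
[0.5694 0.0234 0.0638] [ 0.00260394 -0.00135784 -0.04776818] 0.00030034789325372735 0.3351181337837253 [ 0.1  0.1 -0.5]
```

View pics/w13.png

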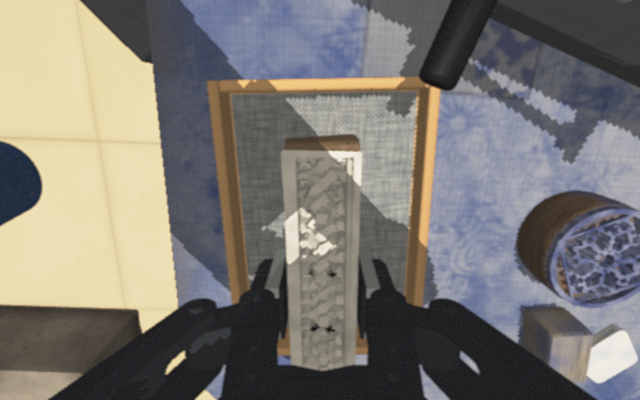

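play_rows(motion=[[1, [0, 0, -0.025], 0], [1, [0, 0, -0.038], 0], [1, [0, 0, -0.042], 0], [1, [0, 0, -0.044], 0]])

```text
time: 19.25
tool_pos: [0.5719, 0.0233, 0.0236]
tool_rot: [0.648, -0.283, 0.648, 0.283]
contact_force: [0.3, 0.9, -0.4]
gripper_width: 0.335
```

play_rows(motion=[[1, [0, 0, -0.002], 0], [1, [0, 0, -0.003], 0], [1, [0, 0, -0.003], 0]])

```text
time: 19.55
tool_pos: [0.5721, 0.0232, 0.0208]
tool_rot: [0.648, -0.283, 0.648, 0.283]
contact_force: [-0.4, 0.1, -0.8]
gripper_width: 0.333
```

play_rows(motion=[[1, [0, 0, -0.002], 0], [1, [0, 0, -0.004], 0], [1, [0, 0, -0.004], 0]])

```text
time: 19.85
tool_pos: [0.5722, 0.0233, 0.0176]
tool_rot: [0.648, -0.283, 0.648, 0.283]
contact_force: [-4.6, 0.5, 6.9]
gripper_width: 0.334
```

play_rows(motion=[[1, [0, 0, -0.001], 0], [1, [0, 0, -0.002], 0], [1, [0, 0, -0.002], 0]])

```text
time: 20.15
tool_pos: [0.5722, 0.0233, 0.0176]
tool_rot: [0.648, -0.283, 0.648, 0.283]
contact_force: [-10.7, 0.5, 19.3]
gripper_width: 0.335
```

Contact with the floor; ease off and release.

play_rows(motion=[[1, [0, 0, 0.002], 0], [0.1, [0, 0, 0.002], 0], [-0.1, [0, 0, 0.002], 0], [-0.2, [0, 0, 0.002], 0], [-0.2, [0, 0, 0.03], 0]])

```text
time: 20.65
tool_pos: [0.5677, 0.0236, 0.0396]
tool_rot: [0.645, -0.281, 0.651, 0.284]
contact_force: [0.2, 0.4, -0.9]
gripper_width: 0.599
```

play_rows(motion=[[-0.2, [0, 0, 0.05], 0], [-0.2, [0, 0, 0.1], 0], [-0.2, [0, -0.05, 0.15], 0], [-0.2, [-0.05, -0.1, 0.18], 0], [-0.2, [-0.1, -0.15, 0.18], 0]])

```text
time: 21.15
tool_pos: [0.5129, -0.0844, 0.2166]
tool_rot: [0.649, -0.285, 0.646, 0.282]
contact_force: [0.2, 0.1, -0.1]
gripper_width: 0.601
```

play_rows(motion=[[-0.2, [-0.05, -0.1, 0.03], 0], [-0.2, [-0.05, -0.15, 0.03], 0], [-0.2, [-0.05, -0.2, 0.03], 0], [-0.2, [-0.05, -0.2, 0.03], 0]])

```text
time: 21.55
tool_pos: [0.4623, -0.2744, 0.2422]
tool_rot: [0.648, -0.283, 0.648, 0.283]
contact_force: [1.3, 0.5, -0.4]
gripper_width: 0.598
```

Run:
```python
exec(open('q.py').read())
im,d=snap('top','t14.png')
for g in ['flap_handle','stay_knob','stay_notch','border_block','round_block','small_block']:
        r=nets.landmark_of('top',g); print(g,[(w2m(x['at']).round(3).tolist(),np.round(x['at'],3),round(x['score'],2)) for x in r[:2]])
cv2.imwrite('pics/t14z.png',cv2.resize(im[110:310,200:450,::-1],None,fx=3,fy=3,interpolation=cv2.INTER_CUBIC))
K,R,t=cam('top'); Ki=np.linalg.inv(K)
ys,xs=np.mgrid[140:260,320:440]; z=d[ys,xs].ravel(); p=(Ki@np.stack([xs.ravel(),ys.ravel(),np.ones(z.size)]))*z
w=(R.T@(p-t[:,None])).T
m=(w[:,2]>.035)&(w[:,2]<.06)&(np.hypot(w[:,0]-.572,w[:,1]-.022)<.075); q=w[m]
print(len(q),q.mean(0),np.percentile(q[:,2],[5,50,95]),cv2.minAreaRect((q[:,:2]*1000).astype(np.float32)))
```

```text
[ 0.4623 -0.2744  0.2422] [-0.3337 -0.4604  0.2422] 0.8229394023948736 0.597567640219685 [ 1.4 -0.2 -0.4]
flap_handle [([0.033, -0.002, 0.313], 0.86), ([0.072, -0.259, 0.001], 0.53)]
prop_pin [([-0.088, -0.108, 0.097], 0.66)]
stay_knob []
stay_notch [([-0.084, -0.108, 0.101], 0.79), ([-0.107, -0.239, 0.007], 0.62)]
stay_pivot []
flap_handle [([0.035, -0.0, 0.307], array([0.594, 0.301, 0.307]), 0.92), ([-0.087, -0.112, 0.093], array([0.532, 0.147, 0.093]), 0.3)]
stay_knob []
stay_notch [([-0.084, -0.107, 0.094], array([0.532, 0.153, 0.094]), 0.67), ([-0.12, 0.001, 0.044], array([0.453, 0.234, 0.044]), 0.61)]
border_block [([-0.1, -0.234, 0.006], array([0.574, 0.031, 0.006]), 0.97)]
round_block [([0.045, -0.189, 0.001], array([0.684, 0.134, 0.001]), 0.69)]
small_block []
691 [0.57019543 0.02740016 0.04250343] [0.03789355 0.04262763 0.04634104] ((571.3863525390625, 26.147966384887695), (28.683055877685547, 115.804443359375), 48.02532958984375)
```

View pics/t14z.png

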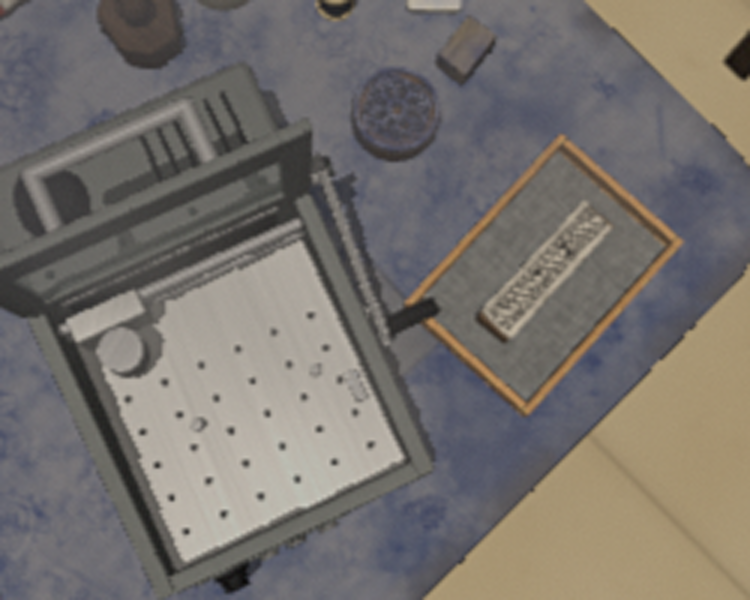

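```bash
python3 -c "
from plant import workorder; print(workorder.job_done())"
```

```text
the job is handed in; nothing more can be done
None
```

The border block is lying flat, carved face up, in the wooden tray. The flap is propped on the stay. I handed the job in at about 22 s of the 61 s allowed.

**What I did:** I raised the flap by its bar handle and left it standing. I then swung the stay over to the front and pressed it onto the pin until it came to a hard stop. Only after that did I take the block out from under the flap, turn it to line up with the tray, and set it down.

**Last checks:**
- **Block:** its top is at z 0.0425 m, against 0.042 m expected for lying flat. It is centred in the tray to about 4 mm and lined up with its long side.
- **Flap:** it stands at about 1.72 to 1.74 rad by the handle position, at or just past the top of the 1.63 to 1.73 propped range. It did not move visibly after I let go.
- **Stay:** the notch reads within about 5 mm of the pin, though that reading is only good to about 4 mm. The wrist camera put the knob at z 0.079, the stated home height, although the scene camera read 0.074 to 0.075 and the top camera 0.082. In the final look the knob was not detected by either camera.
- **Loose blocks:** both look undisturbed in the last top picture. The round one was detected, but the small one was not, so I judged that one by eye.

**Force:** the last push on the stay reached about 42 N at the wrist, well under the 120 N wrist limit. It went through the finger pads, not the arm or the gripper body.

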